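Fit the drive knob on the board holder and clamp the board

ROBOT

A 7-joint arm with a two-finger parallel gripper is mounted at the origin on the work surface. World frame = base frame: x ahead of the robot, y to its left, z up, the work surface at z = 0. Lengths are in mm, angles in rad, forces in N, time in s.
With the tool pointing down it reaches from about 400 to 900 mm from the base axis. Payload 5.5 kg.
Tool frame: the origin (TCP) lies midway between the tips of the shut fingers; the grasp point (between the pads) lies 19 mm behind it (arm.grip_depth is the z of the grasp point in the tool frame, in mm); z points along the fingers, y is the line along which they close (so a half turn about z gives the same grasp; the last joint's range is limited). The gripper opens to 85 mm and grips with 20 to 120 N. Pads are 22 mm wide; open, the fingers measure 114 mm over their backs; the gripper's body (76 mm by 85 mm) begins 54 mm behind the grasp point. The pads swing forward as they close: fully open they stand 13 mm farther back than shut.
Start: joints at [-0.856, 0.501, -0.427, 1.55, 0.221, 1.138, -0.21], TCP at [283.745, 584.798, 231.31] pointing down, gripper open.
Joint ranges: [-2.88, 2.88], [-0.31, 2.03], [-1.54, 1.56], [0.2, 2.42], [-1.41, 4.55], [0.19, 2.02], [-2.57, 2.57]. Speed limits (rad/s): [2.57, 2.57, 3.14, 3.14, 3.14, 3.14, 3.14].

INTERFACE

Orientations are given as a 3x3 rotation matrix whose columns are the frame's x, y, z axes.
In Python, from workcell import arm gives the robot as it stands. The module is installed in compiled form; this text tells all that it offers.
- The arm moves only by the shell command python3 -m crank 'ROWS' [FORCE]. ROWS is JSON, a list of rows, each an object of numbers: "x", "y", "z": the shift along the tool's x, y, z in mm; "spin": the turn about the tool's z in rad; "gripper": the opening, from 0 (shut) to 1 (fully open). In form: [{"x": .., "y": .., "z": .., "spin": .., "gripper": ..}, ...]. A call has 1 to 10 rows; each row shifts and turns the commanded pose from where the row before left it, along the tool's axes as they then stand; what a row does not reach is not made up. A row lasts 1/8 s, in which the tool goes at most 62.5 mm and 10.7 degrees, less where a joint would pass 70% of its speed; a pose out of reach is approached as far as the arm can. A call is refused whole if a number of a shift passes 62.5 or a number of a turn 0.188, either way. A call with a gripper value outside its range is refused whole. The fingers move at their own pace and stop on an object; FORCE is the grip in N (left out, the last holds). Time passes only in rows, so rows that do not move let the fingers close. It gives the time, the measured TCP pose, the force, the opening and the grip force at its end, in the units of the state.
- arm.get_obs(): the state, without advancing time (a new reading comes with each control period).
- arm.camera(name): name is "scene" or "side" or "wrist"; returns the picture (420x560x3 uint8, red, green, blue); there is no depth.
- arm.camera_model(name): a dict with "camera_matrix" (3x3 intrinsics, pixels), "cam_to_world" (4x4, takes a point from camera to world coordinates); the wrist camera has in their place "hand_eye" (4x4, takes a point from camera to tool coordinates, whose origin is the TCP and whose axes are the flange's). Camera axes: x right, y up, looking along -z (the intrinsics and any distortion apply to the point x, -y, -z); pixel columns grow to the right and rows downward; lengths in mm; the calibration is good to about 2 mm. A picture is of the moment at which its call begins: read the wrist's pose just before it. camera_model takes no time and is no camera call.
- arm.job_done(): hands the job in; it is judged then, once.
Trained networks look in the newest picture that a camera, given by its name, has taken for a name from the list of things; names that differ only in an ending like _2 or _b are one class to them, and where a whole thing is asked for, a point or a joint stands for the part that bears it (a point fixed in the world has none). Each returns a list of dicts, best first, with "confidence" (0 to 1); they miss things now and then, are a little off and sometimes report something else, mostly with a low value. They report only what shows in the picture. A call takes as long as a camera call. They do not tell look-alikes from the thing itself.
- arm.recognise(camera, label): "at" ([row, column] in pixels, amid what is visible of it).
The state is a dict: "t": time; "q": joint angles; "joint_vel": joint speeds; "joint_efforts": joint torques, N m; "tool_pos": TCP position; "tcp_rot": TCP orientation; "wrist_force": force on the tool from outside, world axes, zero at the start; "ft_torque": the same for the moment, N m; "width": opening from 0.0 (shut) to 1.0 (fully open); "grasp_force": force on a finger pad.
Only numpy, scipy, OpenCV 4.12 (cv2) and the standard library are available. Lean on these libraries where they do the work, as an engineer would, in place of code of your own. Each camera call takes 0.05 s, during which the arm holds its last target. There are 200 camera calls.

TASK

The circuit-board holder has lost its red drive knob: take the yellow dust cap off the holder's sloped square spindle and put the cap down in the blue tray, then fit the red knob from the tray fully home on the spindle. Turn the knob clockwise until the jaw is shut against the edge of the green board, and leave the knob on the spindle, without shoving aside the jar, lens ring, tin or solder spool.

Things in the scene. Friction and masses are not known exactly. Their poses are not given: they have to be found in the camera images.
- holder: Fixed board holder, grey base 265 (x) by 130 (y) by 14 mm, x -127 to +138, origin on its underside. Blue drive head at its -x end, 80 mm wide, top edge z 122 mm; its face slopes, normal leaning 28 degrees from vertical towards -x. The spindle stands square to the face at its centre (x -78, y 0, z 105). Behind: sliding jaw (top 52), green board (top 45, near edge x +30, fixed), rear jaw (top 60).
- seat (a point): Centre of the top of the spindle's round collar (34 mm wide, 4 mm thick), on which the knob's underside rests when home. z runs outward along the spindle, 28 degrees from vertical; x and y are square to the spindle's flats and turn with it. From here the spindle is 14 by 14 mm square for 15 mm, then a round nose tapers from 14 to 7 mm diameter over 5 mm: 20 mm in all.
- spindle (a joint): Rotation of the spindle, rad: 0 jaw fully open, growing as it is turned clockwise seen from outside looking at its end, to a hard stop at 1.30 where the jaw meets the board. Starts between 0.2 and 0.6. Stays where it is left (friction 0.06 N m). It can only be turned between 0 and 1.30.
- jaw (a joint): Travel of the aluminium sliding jaw, m, towards the board (holder +x); geared to the spindle at 20 mm per rad. The gap between jaw and board is 26 mm minus this value; 0.026 is shut on the board.
- cap: Yellow round plastic dust cap, 30 mm diameter, 28 mm tall, 30 g, closed on top, round bore 23 mm wide and 24 mm deep. Origin at the centre of its open underside, z out through its closed top. At the start it sits loosely over the spindle, its underside on the collar; it pulls off along the spindle's axis.
- knob: Red knob, about 70 g, 52 mm tall; origin centre of underside, z up. Hub 28 by 28 mm square, 24 mm tall, with a square blind bore 16 by 16 mm, 22 mm deep, in the underside; above it a flat grip bar 60 mm long (x), 12 mm thick (y), from 24 to 52 mm height. Bore and hub are parallel to the bar. Fits the spindle in any quarter turn (play 8 degrees each way). Starts upright in the tray.
- tray: Fixed blue open tray, 180 mm (its x) by 220 mm (its y), walls 4 mm thick and 18 mm high, floor top at 4 mm; origin under its centre. The knob, lens ring, jar and tin stand in it, in any arrangement.
- jar: Amber glass jar with white lid, 34 mm diameter, 45 mm tall, upright in the tray; origin at the centre of its underside. Bystander.
- lens: Black ring of a microscope lens, 48 mm outside diameter, 16 mm tall, lying in the tray; origin at the centre of its underside. Bystander.
- tin: Round closed steel tin, 44 mm diameter, 20 mm tall, in the tray; origin at the centre of its underside. Bystander.
- spool: Solder spool with blue rims, 52 mm diameter, 40 mm tall, upright on the bench; origin at the centre of its underside. Bystander.
Not all that is in view belongs to the job. What is meant by the cap is not black or purple, and is the smaller of those in its own colour.

How it is judged:
By the outcome, as a careful person would: the job done as asked, in the order asked, and still so for the second after the job is handed in, with the robot touching nothing.
It also fails if it takes over 67 s, if anything falls off the work surface, if the arm or the gripper's body presses on something with over 40 N, if the wrist force passes 120 N, or if a joint passes its speed limit or range.

## Working session

There is one attempt and no reset: what is moved stays moved. The work goes in short steps, Python scripts to look and compute and a shell command to move; the robot and the scene stay as the last step left them, time stands still between calls to the robot, and variables do not carry over. Pictures are saved under pics/ and viewed, at most 10 in all, crops included, and the job is handed in when it is done.

```bash
mkdir -p pics; cat > h.py <<'E'
import numpy as np,cv2
from workcell import arm
def cam(n):
    o=arm.get_obs(); im=arm.camera(n); m=arm.camera_model(n)
    K=np.array(m['camera_matrix'])
    if 'cam_to_world' in m: T=np.array(m['cam_to_world'])
    else:
        W=np.eye(4);W[:3,:3]=o['tcp_rot'];W[:3,3]=o['tool_pos'];T=W@np.array(m['hand_eye'])
    return im,K,T,m
def ray(K,T,rc):
    d=np.linalg.inv(K)@[rc[1],rc[0],1]; d=d*[1,-1,-1]; return T[:3,3],T[:3,:3]@d
def onz(K,T,rc,z):
    o,d=ray(K,T,rc); return o+d*(z-o[2])/d[2]
def proj(K,T,p):
    c=T[:3,:3].T@(np.array(p)-T[:3,3]); u=K@(c*[1,-1,-1]); return u[:2]/u[2]
def tri(rs):
    A=0;b=0
    for o,d in rs:
        d=d/np.linalg.norm(d);P=np.eye(3)-np.outer(d,d);A=A+P;b=b+P@o
    return np.linalg.solve(A,b)
def save(im,f): cv2.imwrite('pics/'+f,im[:,:,::-1])
E
python3 - <<'E'
from h import *
np.set_printoptions(precision=3,suppress=True)
ims=[]
for n in ['scene','side','wrist']:
    im,K,T,m=cam(n); save(im,n+'0.png')
    print(n,m)
    for l in ['cap','knob','seat','jar','lens','tin','spool','tray','holder','jaw']:
        print(l,[(np.round(r['at']).tolist(),round(r['confidence'],2)) for r in arm.recognise(n,l)][:4])
print(arm.get_obs())
E
```

```text
scene {'camera_matrix': array([[395.033,   0.   , 275.657],
       [  0.   , 395.033, 204.345],
       [  0.   ,   0.   ,   1.   ]]), 'cam_to_world': array([[   0.712,   -0.421,    0.561, 1080.287],
       [   0.702,    0.4  ,   -0.589, -605.131],
       [   0.023,    0.814,    0.581,  667.912],
       [   0.   ,    0.   ,    0.   ,    1.   ]])}
cap [([219.0, 190.0], 0.72), ([293.0, 152.0], 0.6), ([207.0, 217.0], 0.53)]
knob [([218.0, 364.0], 0.53), ([230.0, 342.0], 0.46)]
seat []
jar [([213.0, 327.0], 0.68), ([210.0, 267.0], 0.17)]
lens [([232.0, 344.0], 0.48)]
tin [([202.0, 364.0], 0.68)]
spool [([211.0, 267.0], 0.57)]
tray [([217.0, 357.0], 0.77)]
holder [([268.0, 229.0], 0.69)]
jaw [([258.0, 232.0], 0.89)]
side {'camera_matrix': array([[450.129,   0.   , 277.971],
       [  0.   , 450.129, 209.515],
       [  0.   ,   0.   ,   1.   ]]), 'cam_to_world': array([[ -0.983,   0.125,  -0.137, 388.523],
       [ -0.185,  -0.618,   0.764, 640.532],
       [  0.011,   0.776,   0.631, 634.606],
       [  0.   ,   0.   ,   0.   ,   1.   ]])}
cap [([236.0, 355.0], 0.72), ([159.0, 312.0], 0.6
[... 663 characters left out ...]
   -0.965, -143.615],
       [   0.   ,    0.   ,    0.   ,    1.   ]])}
cap []
knob []
seat []
jar []
lens []
tin []
spool []
tray []
holder []
jaw []
{'t': 1.65, 'q': array([-0.856,  0.501, -0.427,  1.55 ,  0.221,  1.138, -0.21 ]), 'joint_vel': array([-0.   ,  0.   , -0.   ,  0.   ,  0.   , -0.001,  0.   ]), 'joint_efforts': array([  0.   , -56.937,  -5.81 , -28.132,   0.013,   0.002,   0.   ]), 'tool_pos': array([283.766, 584.817, 231.343]), 'tcp_rot': array([[-0.9  ,  0.437,  0.   ],
       [ 0.437,  0.9  ,  0.   ],
       [ 0.   ,  0.   , -1.   ]]), 'wrist_force': array([-0.029, -0.209,  0.017]), 'ft_torque': array([0.035, 0.004, 0.002]), 'grasp_force': 0.0, 'width': 0.9994260949125026}
```

View pics/scene0.png

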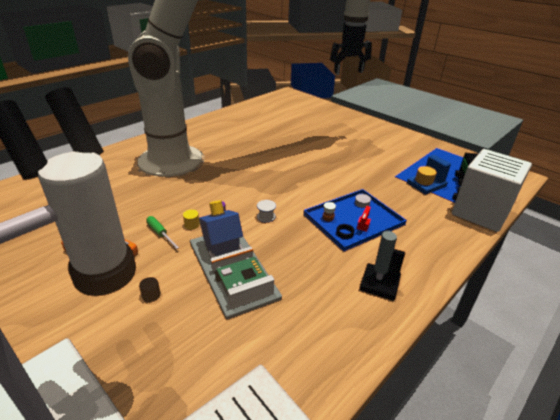

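View pics/side0.png

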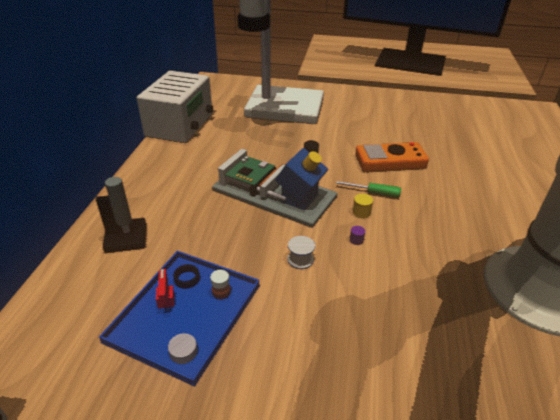

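The scene picture shows the holder, with the cap on the spindle at about (207,217). A larger yellow decoy stands at (219,190), and the tray is at (217,355) with the red knob at (218,364). The side picture shows the spindle cap at (159,312), the knob at (293,163), and the tin at (348,182).

```bash
python3 - <<'E'
from h import *
a=cv2.imread('pics/scene0.png')[190:320,180:290]; b=cv2.imread('pics/side0.png')[135:225,205:345]
A=cv2.resize(a,None,fx=4,fy=4,interpolation=2)[:520,:440]
B=cv2.resize(b,None,fx=2.5,fy=2.5,interpolation=2)
c=cv2.imread('pics/side0.png')[250:375,100:265]; C=cv2.resize(c,None,fx=2.1,fy=2.1,interpolation=2)
o=np.zeros((520,800,3),np.uint8); o[:A.shape[0],:440]=A; o[:225,445:795]=B; o[230:230+C.shape[0],445:445+C.shape[1]]=C
cv2.imwrite('pics/crop0.png',o)
from h import arm
def R(n,rc):
    m=arm.camera_model(n); return ray(np.array(m['camera_matrix']),np.array(m['cam_to_world']),rc)
for k,s,d in [('cap',(207,217),(159,312)),('spool',(211,267),(252,302)),('knob',(218,364),(293,163)),('jar',(213,327),(283,218)),('lens',(232,344),(272,186)),('tin',(202,364),(348,182)),('tray',(217,357),(316,182))]:
    print(k,tri([R('scene',s),R('side',d)]).round())
E
```

```text
cap [ 462. -158.  122.]
spool [454.  15.  17.]
knob [671. 171.  29.]
jar [585. 124.  23.]
lens [658. 102.  12.]
tin [611. 258.   9.]
tray [635. 193.   1.]
```

View pics/crop0.png

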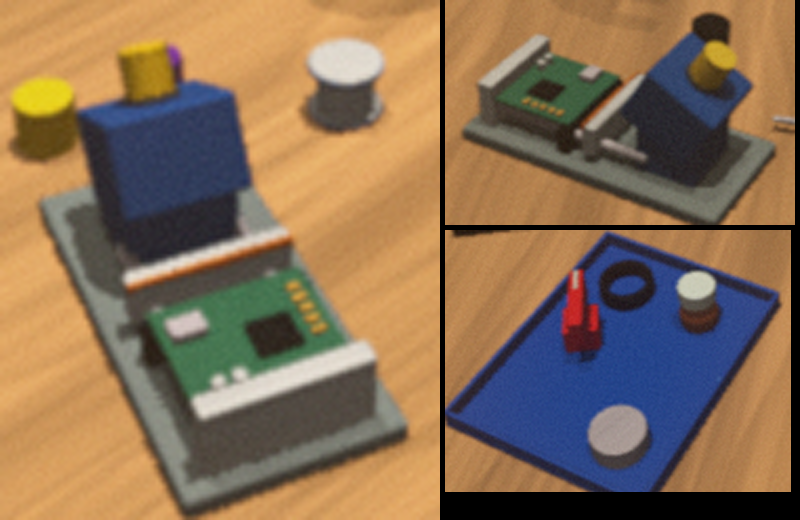

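The crop shows the holder's base corners clearly, and the knob standing in the tray clear of its neighbours. Next I fit the holder and knob poses.

```bash
python3 - <<'E'
from h import *
np.set_printoptions(precision=1,suppress=True)
M={}
for n in ['scene','side']:
    m=arm.camera_model(n); M[n]=(np.array(m['camera_matrix']),np.array(m['cam_to_world']))
from scipy.optimize import least_squares
# (cam,row,col,holder pt): y sides: decide by left of +x = +y
pts=[('scene',318.7,226,(138,-65,0)),('scene',297,281.7,(138,65,7)),('scene',240.5,190.3,(-127,-65,14)),
('side',223.5,314.2,(-127,65,0)),('side',195,336.3,(-127,-65,14)),('side',187.5,212.5,(138,65,7)),
('scene',203.5,217-.5,None),('side',157.5,314,None)]
a=np.radians(28);nz=np.array([-np.sin(a),0,np.cos(a)]); sp=np.array([-78,0,105.])
captop=sp+nz*32 # guess seat=+4
def f(p):
    c,s=np.cos(p[2]),np.sin(p[2]);Rz=np.array([[c,-s,0],[s,c,0],[0,0,1]]);r=[]
    for n,ro,co,h in pts:
        if h is None: continue
        u=proj(*M[n],Rz@np.array(h,float)+[p[0],p[1],0]); r+=[u[0]-co,u[1]-ro]
    return r
s=least_squares(f,[500,-200,-.6],loss='soft_l1'); p=s.x; print(p,np.array(f(p)).reshape(-1,2))
c,si=np.cos(p[2]),np.sin(p[2]);Rz=np.array([[c,-si,0],[si,c,0],[0,0,1]])
for d in (0,4,18,32): 
    q=Rz@(sp+nz*d)+[p[0],p[1],0]; print(d,q,proj(*M['scene'],q),proj(*M['side'],q))
print('axis',Rz@nz)
# cap top corners
for n,rc in [('scene',(190+57/4-3,180+148/4-1.)),]: pass
# knob bar ends: crop side red
for n in M:
    im=cv2.imread('pics/%s0.png'%n).astype(int); mk=((im[:,:,2]>120)&(im[:,:,1]<60)&(im[:,:,0]<70)).astype(np.uint8)
    k,l,st,ce=cv2.connectedComponentsWithStats(mk); 
    for i in range(1,k):
        if st[i,4]>30: print(n,st[i],ce[i], cv2.minAreaRect(np.argwhere(l==i)[:,::-1].astype(np.float32)))
E
```

```text
[ 541.  -185.9   -0.3] [[-0.2  0.7]
 [ 0.4 -0.6]
 [-1.7 -2.3]
 [-1.5  4. ]
 [ 1.8 -4.2]
 [-0.9 -0.1]]
0 [ 467.3 -160.4  105. ] [217.3 213.5] [308.5 165.2]
4 [ 465.5 -159.7  108.5] [217.  211.9] [309.4 164.1]
18 [ 459.3 -157.6  120.9] [215.7 206.2] [312.6 160. ]
32 [ 453.1 -155.4  133.3] [214.4 200.4] [315.8 155.9]
axis [-0.4  0.2  0.9]
scene [364 206   6  19  66] [366.8 214.8] ((366.5, 215.0), (18.0, 5.0), 90.0)
side [156 269  10  31 170] [161.2 285.5] ((161.564697265625, 284.1277770996094), (8.221019744873047, 30.858612060546875), 6.842772960662842)
side [169 286   4  12  47] [170.5 291.4] ((170.5, 291.5), (11.0, 3.0), 90.0)
```

```bash
cat >> h.py <<'E'
def goto(p,yaw=None):
    """tool-frame totals to TCP p (world), yaw= direction of tool y (rad, mod pi); spin applied AFTER shift"""
    o=arm.get_obs();R=np.array(o['tcp_rot']);d=R.T@(np.array(p)-o['tool_pos'])
    s=0
    if yaw is not None:
        s=-(yaw-np.arctan2(R[1,1],R[0,1])); s=(s+np.pi/2)%np.pi-np.pi/2
    print('shift',d.round(1),'spin',round(s,3))
E
python3 -m crank '[{"x":-51,"y":-24,"z":-5},{"x":-51,"y":-24,"z":-5},{"x":-51,"y":-24,"z":-5},{"x":-51,"y":-24,"z":-5},{"x":-51,"y":-24},{"x":-51,"y":-24},{"x":-51,"y":-24},{"x":-51,"y":-24},{"x":-51,"y":-24},{"x":-51,"y":-20}]'
python3 -m crank '[{"gripper":0.6},{}]'
python3 - <<'E'
from h import *
np.set_printoptions(precision=3,suppress=True)
im,K,T,m=cam('wrist'); save(im,'w1.png'); o=arm.get_obs(); print(o['tool_pos'],o['q'],o['t'])
for l,z in [('knob',40),('jar',45),('lens',16),('tin',20),('tray',4),('cap',20)]:
    print(l,[(np.round(r['at']).tolist(),round(r['confidence'],2),onz(K,T,r['at'],z)[:2].round()) for r in arm.recognise('wrist',l)][:3])
E
```

```text
[283.742 584.806 231.299] [-0.856  0.501 -0.427  1.55   0.221  1.138 -0.21 ] 1.7
knob []
jar []
lens []
tin []
tray []
cap []$[0]: bad value
$[0]: bad value
```

View pics/w1.png

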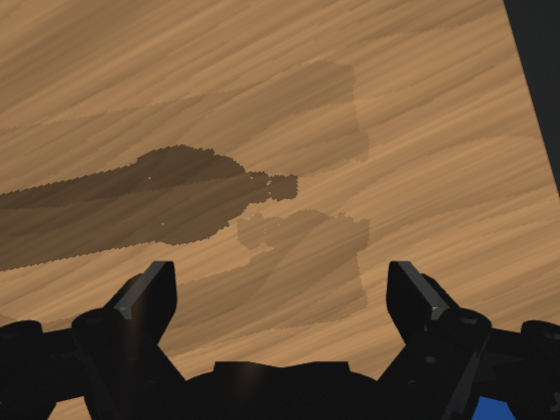

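That picture shows bare bench only because the move was refused: rows need all five fields.

```bash

python3 -m crank '[{"x":-51,"y":-24,"z":-5,"spin":0,"gripper":0.6},{"x":-51,"y":-24,"z":-5,"spin":0,"gripper":0.6},{"x":-51,"y":-24,"z":-5,"spin":0,"gripper":0.6},{"x":-51,"y":-24,"z":-5,"spin":0,"gripper":0.6},{"x":-51,"y":-24,"z":0,"spin":0,"gripper":0.6},{"x":-51,"y":-24,"z":0,"spin":0,"gripper":0.6},{"x":-51,"y":-24,"z":0,"spin":0,"gripper":0.6},{"x":-51,"y":-24,"z":0,"spin":0,"gripper":0.6},{"x":-51,"y":-24,"z":0,"spin":0,"gripper":0.6},{"x":-51,"y":-20,"z":0,"spin":0,"gripper":0.6}]'
python3 -m crank '[{"x":0,"y":0,"z":0,"spin":0,"gripper":0.6},{"x":0,"y":0,"z":0,"spin":0,"gripper":0.6}]'
python3 - <<'E'
from h import *
np.set_printoptions(precision=3,suppress=True)
im,K,T,m=cam('wrist'); save(im,'w2.png'); o=arm.get_obs(); print(o['tool_pos'],o['q'],o['t'])
for l,z in [('knob',40),('jar',45),('lens',16),('tin',20),('tray',4),('cap',20)]:
    print(l,[(np.round(r['at']).tolist(),round(r['confidence'],2),onz(K,T,r['at'],z)[:2].round()) for r in arm.recognise('wrist',l)][:3])
E
```

```text
t: 3.25
tool_pos: [640.6, 148.1, 251.6]
tcp_rot: [[-0.9, 0.437, 0.0], [0.437, 0.9, -0.0], [-0.0, 0.0, -1.0]]
wrist_force: [0.0, 0.6, -0.1]
width: 0.602
grasp_force: 0.0
t: 3.5
tool_pos: [639.2, 150.1, 251.0]
tcp_rot: [[-0.9, 0.437, -0.001], [0.437, 0.9, 0.001], [0.001, 0.0, -1.0]]
wrist_force: [0.2, 0.4, 0.5]
width: 0.604
grasp_force: 0.0
[638.806 151.3   251.188] [-0.089  0.475 -0.258  1.516  0.126  1.168  0.751] 3.55
knob [([196.0, 308.0], 0.59, array([667., 166.])), ([231.0, 10.0], 0.3, array([ 564., -135.]))]
jar [([137.0, 239.0], 0.75, array([583., 132.]))]
lens [([215.0, 250.0], 0.8, array([664.,  99.])), ([71.0, 76.0], 0.23, array([453.,  10.]))]
tin [([105.0, 361.0], 0.62, array([609., 255.])), ([196.0, 311.0], 0.35, array([673., 169.]))]
tray [([152.0, 305.0], 0.62, array([629., 184.]))]
cap []
```

View pics/w2.png

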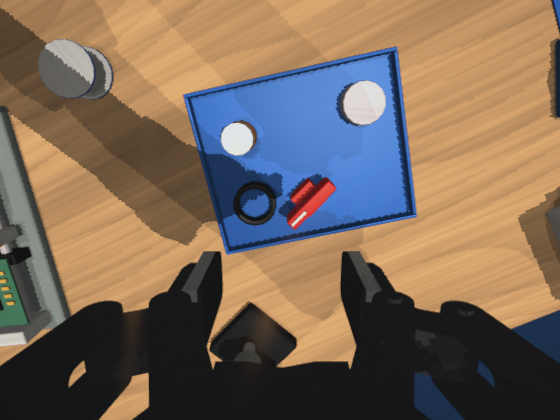

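The wrist picture shows the tray with corners at about (97,187), (49,397), (214,415) and (252,228). The knob bar runs from (222,293) to (184,332), the lens is at (203,255), the jar at (138,238) and the tin at (103,362). The corner between tin and knob is free for the cap.

```bash
python3 - <<'E'
from h import *
np.set_printoptions(precision=1,suppress=True)
im,K,T,m=cam('wrist')
for c in [(97,187),(49,397),(214,415),(252,228)]: print('tray corner',onz(K,T,c,18)[:2])
hsv=cv2.cvtColor(im,cv2.COLOR_RGB2HSV).astype(int)
mk=((hsv[...,0]<8)|(hsv[...,0]>172))&(hsv[...,1]>160)&(hsv[...,2]>60); mk[:150]=0;mk[260:]=0;mk[:,:270]=0;mk[:,350:]=0
print(np.percentile(hsv[...,2][mk],[5,25,50,75,95]))
for th in (150,180,200,215):
    q=np.argwhere(mk&(hsv[...,2]>th))
    if len(q)<20: continue
    w=np.array([onz(K,T,r,56)[:2] for r in q],np.float32); r=cv2.minAreaRect(w); print(th,len(q),r)
print(im[208:228:2,286:312:3,0])
crop=cv2.resize(im[165:235,270:350],None,fx=7,fy=7,interpolation=cv2.INTER_CUBIC);save(crop,'k1.png')
E
```

```text
tray corner [524.3  98.7]
tray corner [575.3 308.5]
tray corner [743.6 265.8]
tray corner [693.   56.3]
[ 82.  91. 205. 224. 224.]
150 709 ((667.07275390625, 163.76824951171875), (25.240888595581055, 58.85040283203125), 21.013174057006836)
180 643 ((667.374267578125, 164.17462158203125), (24.606101989746094, 58.35630416870117), 20.252445220947266)
200 597 ((667.4088745117188, 163.86196899414062), (24.454421997070312, 57.62973403930664), 20.252328872680664)
215 484 ((667.205322265625, 164.2776641845703), (24.360565185546875, 56.68421936035156), 20.251970291137695)
[[ 27  25  54  82  86 210 224 224 224]
 [ 28  31  79  83 153 224 196 224 224]
 [ 29  76  79  96 214 215 218 223 214]
 [ 53  79  80 185 204 203 221 220 182]
 [ 64  80 140 222 202 224 221 179  94]
 [ 72  95 213 153 224 221 212  68  63]
 [ 71 184 219 218 223 216  98  63  63]
 [112 221 184 224 218 174  63  63  62]
 [ 64 203 224 219 208  63  62  62  61]
 [ 58  90 218 215  96  62  62  62  60]]
```

View pics/k1.png

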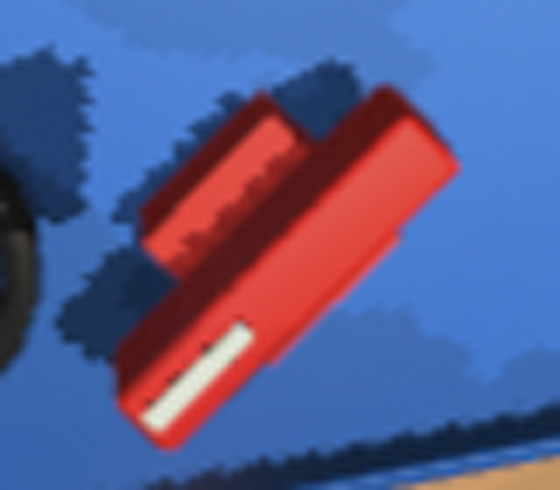

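```bash
python3 - <<'E'
from h import *
im,K,T,m=cam('wrist')
a=onz(K,T,(185.3,332),56);b=onz(K,T,(225.6,290.7),56);print(a,b,(a+b)/2,np.degrees(np.arctan2(*(a-b)[:2][::-1])),np.linalg.norm(a-b))
goto((475,-163,260),np.pi/2-.33)
E
```

```text
[664.03003794 193.52953362  56.        ] [683.94067281 139.15087943  56.        ] [673.98535537 166.34020652  56.        ] 110.1101029125337 57.909165185934995
shift [  11.4 -353.6   -8.6] spin -0.121
```

```bash

python3 -m crank '[{"x":2,"y":-50,"z":-2,"spin":0,"gripper":0.6},{"x":2,"y":-50,"z":-2,"spin":0,"gripper":0.6},{"x":2,"y":-50,"z":-2,"spin":0,"gripper":0.6},{"x":2,"y":-50,"z":-2,"spin":0,"gripper":0.6},{"x":2,"y":-50,"z":0,"spin":0,"gripper":0.6},{"x":1,"y":-50,"z":0,"spin":0,"gripper":0.6},{"x":0,"y":-50,"z":0,"spin":-0.06,"gripper":0.6},{"x":0,"y":-4,"z":0,"spin":-0.06,"gripper":0.6},{"x":0,"y":0,"z":0,"spin":0,"gripper":0.6},{"x":0,"y":0,"z":0,"spin":0,"gripper":0.6}]'
python3 - <<'E'
from h import *
im,K,T,m=cam('wrist'); save(im,'w3.png'); np.savez('w3.npz',K=K,T=T)
for l,z in [('cap',120),('holder',14),('jaw',52)]:
    print(l,[(np.round(r['at']).tolist(),round(r['confidence'],2),onz(K,T,r['at'],z)[:2].round()) for r in arm.recognise('wrist',l)][:3])
E
```

```text
t: 5.2
tool_pos: [475.8, -163.0, 259.4]
tcp_rot: [[-0.946, 0.325, 0.0], [0.325, 0.946, 0.0], [-0.0, 0.0, -1.0]]
wrist_force: [0.8, 0.6, -1.4]
width: 0.6
grasp_force: 0.0
cap [([240.0, 114.0], 0.96, array([ 466., -312.])), ([24.0, 333.0], 0.68, array([367., -86.])), ([178.0, 281.0], 0.62, array([ 462., -159.]))]
holder [([237.0, 282.0], 0.95, array([ 548., -187.]))]
jaw [([246.0, 279.0], 0.64, array([ 543., -189.]))]
```

View pics/w3.png

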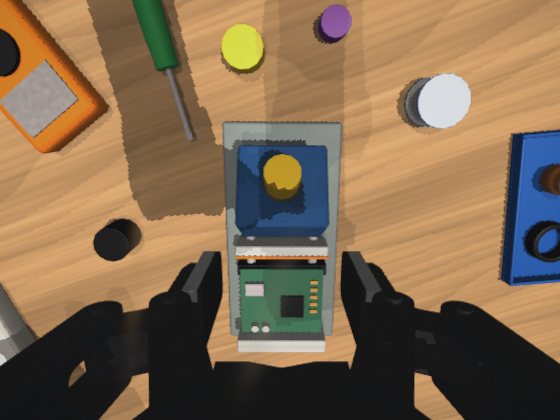

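The wrist picture shows the holder almost aligned with the image. The base's rear corners are at (122,225) and (122,341), the drive-head ridge runs from (232,238) to (232,327), and the cap is at (177,282).

```bash
python3 - <<'E'
from h import *
from scipy.optimize import least_squares
np.set_printoptions(precision=2,suppress=True)
d=np.load('w3.npz');K,T=d['K'],d['T']
im=cv2.imread('pics/w3.png')[:,:,::-1].astype(int)
hsv=cv2.cvtColor(im.astype(np.uint8),cv2.COLOR_RGB2HSV).astype(int)
y=(abs(hsv[...,0]-24)<8)&(hsv[...,1]>140); y[:140]=0;y[215:]=0;y[:,255:]&=True;y[:,:255]=0;y[:,310:]=0
q=np.argwhere(y);print('yellow',q.min(0),q.max(0),q.mean(0)); 
pts=[(122.5,225,(-127,-65,14)),(122,341.5,(-127,65,14)),(335,230,(102,-65,14)),(335,333.5,(102,65,14))]
a=np.radians(28);nz=np.array([-np.sin(a),0,np.cos(a)]);sp=np.array([-78,0,105.])
def W(p,h):
    c,s=np.cos(p[2]),np.sin(p[2]);return np.array([[c,-s,0],[s,c,0],[0,0,1]])@np.array(h,float)+[p[0],p[1],0]
def res(p):
    r=[]
    for ro,co,h in pts[:2]:
        u=proj(K,T,W(p,h)); r+=[u[0]-co,u[1]-ro]
    for ro,co,h in pts[2:]:
        u=proj(K,T,W(p,h)); r+=[u[0]-co]
    return r
p=least_squares(res,[541,-186,-.33]).x;print(p,res(p))
# predicted cap silhouette
for base in (0,4):
    P=[]
    for s in (0,28):
        for t in np.linspace(0,2*np.pi,60):
            e=np.array([np.cos(a),0,np.sin(a)])*np.cos(t)*15+np.array([0,1,0])*np.sin(t)*15
            P.append(proj(K,T,W(p,sp+nz*(base+s)+e)))
    P=np.array(P);print(base,P.min(0)[::-1],P.max(0)[::-1])
print('ridge ends pred',[proj(K,T,W(p,(-78+ (122-105)/np.tan(a),yy,122)))[::-1] for yy in(-40,40)])
E
```

```text
yellow [154 264] [198 300] [175.93 281.84]
[ 543.98 -185.45   -0.34] [np.float64(-2.3241473391152283), np.float64(-0.4433151775136679), np.float64(2.0119116503674377), np.float64(0.6593076558146294), np.float64(-0.2163340696189664), np.float64(0.5800532700270651)]
0 [155.43 264.59] [200.59 302.79]
4 [153.56 264.36] [199.44 303.11]
ridge ends pred [array([224.89, 235.6 ]), array([225.32, 330.88])]
```

```bash
cat >> h.py <<'E'
P=(543.5,-186.2,-.335)
A=np.radians(28);NZ=np.array([-np.sin(A),0,np.cos(A)]);SEAT=np.array([-78,0,105.])+4*NZ
def W(h,p=P):
    c,s=np.cos(p[2]),np.sin(p[2]);return np.array([[c,-s,0],[s,c,0],[0,0,1]])@np.array(h,float)+[p[0],p[1],0]
E
python3 -c "
from h import *
goto(W(SEAT+10*NZ),np.pi/2-.335); goto(W(SEAT+10*NZ+[0,0,30]))"
```

```text
shift [ 12.9   0.5 141.9] spin 0.004
shift [ 12.9   0.5 111.9] spin 0
```

```bash

python3 -m crank '[{"x":4,"y":0,"z":38,"spin":0,"gripper":0.6},{"x":4,"y":0,"z":37,"spin":0,"gripper":0.6},{"x":5,"y":0,"z":37,"spin":0,"gripper":0.6},{"x":0,"y":0,"z":15,"spin":0,"gripper":0.6},{"x":0,"y":0,"z":15,"spin":0,"gripper":0.6},{"x":0,"y":0,"z":0,"spin":0,"gripper":0.25},{"x":0,"y":0,"z":0,"spin":0,"gripper":0.25},{"x":0,"y":0,"z":0,"spin":0,"gripper":0.25},{"x":0,"y":0,"z":0,"spin":0,"gripper":0.25},{"x":0,"y":0,"z":0,"spin":0,"gripper":0.25}]' 25
```

```text
t: 6.65
tool_pos: [463.2, -159.8, 117.6]
tcp_rot: [[-0.945, 0.326, 0.001], [0.326, 0.945, -0.0], [-0.001, 0.0, -1.0]]
wrist_force: [0.5, -0.1, -0.2]
width: 0.334
grasp_force: 24.7
```

```bash

python3 -m crank '[{"x":2.35,"y":0,"z":-4.4,"spin":0,"gripper":0.25},{"x":4.7,"y":0,"z":-8.8,"spin":0,"gripper":0.25},{"x":4.7,"y":0,"z":-8.8,"spin":0,"gripper":0.25},{"x":4.7,"y":0,"z":-8.8,"spin":0,"gripper":0.25},{"x":7,"y":0,"z":-13.2,"spin":0,"gripper":0.25},{"x":0,"y":0,"z":-30,"spin":0,"gripper":0.25},{"x":0,"y":0,"z":0,"spin":0,"gripper":0.25}]' 25
python3 - <<'E'
from h import *
im,K,T,m=cam('wrist'); a=im[100:300,200:420].copy()
im,K,T,m=cam('side'); b=im[110:200,260:360]
o=np.zeros((400,800,3),np.uint8);o[:400,:440]=cv2.resize(a,(440,400));o[:315,445:795]=cv2.resize(b,(350,315),interpolation=2);save(o,'c1.png')
goto((691,225,110),np.radians(76.3))
E
```

```text
t: 7.52
tool_pos: [442.4, -152.5, 194.0]
tcp_rot: [[-0.945, 0.326, 0.005], [0.326, 0.945, -0.002], [-0.005, 0.0, -1.0]]
wrist_force: [-1.1, -0.0, -0.6]
width: 0.33
grasp_force: 24.7
shift [-113.7  438.    81.8] spin -0.093
```

View pics/c1.png

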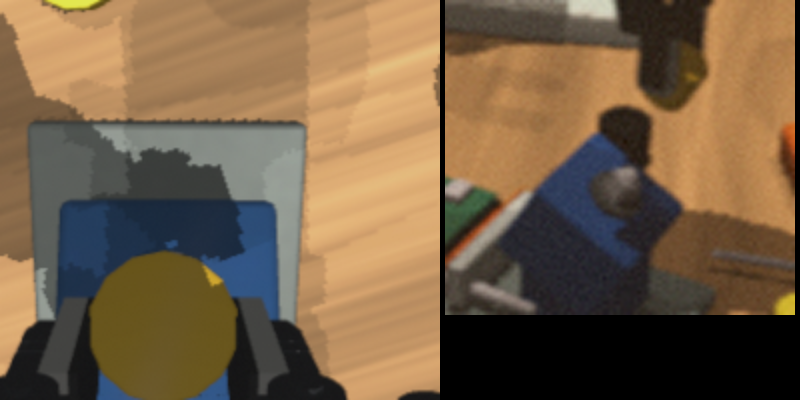

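The cap is in the gripper, and the bare spindle stands on the blue face with nothing on it. Next I carry the cap to the tray.

```bash

python3 -m crank '[{"x":-12.6,"y":48.7,"z":0,"spin":0,"gripper":0.25},{"x":-12.6,"y":48.7,"z":0,"spin":0,"gripper":0.25},{"x":-12.6,"y":48.7,"z":0,"spin":0,"gripper":0.25},{"x":-12.6,"y":48.7,"z":0,"spin":0,"gripper":0.25},{"x":-12.6,"y":48.7,"z":0,"spin":0,"gripper":0.25},{"x":-12.6,"y":48.7,"z":0,"spin":0,"gripper":0.25},{"x":-12.6,"y":48.7,"z":0,"spin":0,"gripper":0.25},{"x":-12.6,"y":48.7,"z":25,"spin":0,"gripper":0.25},{"x":-12.6,"y":48.7,"z":40,"spin":-0.09,"gripper":0.25},{"x":0,"y":0,"z":17,"spin":0,"gripper":0.25}]' 25
python3 -c "
from h import *
goto((691,225,24),np.radians(76.3))"
```

```text
t: 8.88
tool_pos: [687.0, 229.1, 104.2]
tcp_rot: [[-0.972, 0.233, -0.008], [0.233, 0.972, 0.001], [0.008, -0.0, -1.0]]
wrist_force: [-0.3, 0.5, -0.1]
width: 0.326
grasp_force: 24.8
shift [-5.5 -3.  80.2] spin 0.004
```

```bash

python3 -m crank '[{"x":-3,"y":-2,"z":25,"spin":0,"gripper":0.25},{"x":-2,"y":0,"z":25,"spin":0,"gripper":0.25},{"x":0,"y":0,"z":15,"spin":0,"gripper":0.25},{"x":0,"y":0,"z":9,"spin":0,"gripper":0.25},{"x":0,"y":0,"z":4,"spin":0,"gripper":0.25},{"x":0,"y":0,"z":0,"spin":0,"gripper":0.25}]' 25
```

```text
t: 9.62
tool_pos: [694.8, 221.3, 32.9]
tcp_rot: [[-0.971, 0.239, 0.001], [0.239, 0.971, 0.0], [-0.001, 0.001, -1.0]]
wrist_force: [-0.5, -0.2, 0.3]
width: 0.332
grasp_force: 24.8
```

```bash

python3 -m crank '[{"x":0,"y":0,"z":5,"spin":0,"gripper":0.25},{"x":0,"y":0,"z":5,"spin":0,"gripper":0.25},{"x":0,"y":0,"z":1,"spin":0,"gripper":0.25},{"x":0,"y":0,"z":0,"spin":0,"gripper":0.25}]' 25
```

```text
t: 10.12
tool_pos: [694.3, 221.1, 21.2]
tcp_rot: [[-0.971, 0.239, -0.0], [0.239, 0.971, -0.0], [0.0, -0.0, -1.0]]
wrist_force: [0.1, -0.4, -0.9]
width: 0.333
grasp_force: 24.8
```

Next I release the cap, rise, and look.

```bash

python3 -m crank '[{"x":0,"y":0,"z":2,"spin":0,"gripper":0.25},{"x":0,"y":0,"z":0,"spin":0,"gripper":0.55},{"x":0,"y":0,"z":0,"spin":0,"gripper":0.55},{"x":0,"y":0,"z":0,"spin":0,"gripper":0.55},{"x":0,"y":0,"z":-30,"spin":0,"gripper":0.55},{"x":0,"y":0,"z":-50,"spin":0,"gripper":0.55},{"x":0,"y":0,"z":-55,"spin":0,"gripper":0.55},{"x":10,"y":-40,"z":-45,"spin":0,"gripper":0.4},{"x":0,"y":0,"z":0,"spin":0,"gripper":0.4},{"x":0,"y":0,"z":0,"spin":0,"gripper":0.4}]' 25
python3 - <<'E'
from h import *
np.set_printoptions(precision=1,suppress=True)
im,K,T,m=cam('wrist'); save(im,'w4.png'); np.savez('w4.npz',K=K,T=T)
hsv=cv2.cvtColor(im,cv2.COLOR_RGB2HSV).astype(int)
mk=((hsv[...,0]<8)|(hsv[...,0]>172))&(hsv[...,1]>150)&(hsv[...,2]>190)
k,l,st,ce=cv2.connectedComponentsWithStats(mk.astype(np.uint8))
for i in range(1,k):
    if st[i,4]>100:
        w=np.array([onz(K,T,r,56)[:2] for r in np.argwhere(l==i)],np.float32);print(st[i],cv2.minAreaRect(w))
for l,z in [('cap',32),('knob',40),('jar',45),('lens',16),('tin',20)]:
    print(l,[(np.round(r['at']).tolist(),round(r['confidence'],2),onz(K,T,r['at'],z)[:2].round()) for r in arm.recognise('wrist',l)][:3])
E
```

```text
t: 11.38
tool_pos: [675.0, 184.6, 199.4]
tcp_rot: [[-0.971, 0.24, 0.0], [0.24, 0.971, 0.0], [0.0, 0.0, -1.0]]
wrist_force: [-0.3, 0.3, -0.2]
width: 0.404
grasp_force: 0.0
cap [([202.0, 322.0], 0.57, array([697., 217.])), ([99.0, 190.0], 0.47, array([582., 128.]))]
knob [([189.0, 263.0], 0.89, array([671., 169.]))]
jar [([101.0, 191.0], 0.8, array([585., 131.]))]
lens [([194.0, 190.0], 0.93, array([663.,  97.]))]
tin [([95.0, 344.0], 0.94, array([610., 256.]))]
```

View pics/w4.png

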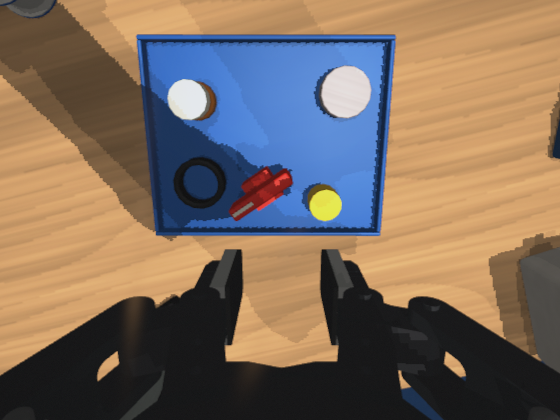

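The picture shows the cap standing upright in the tray at (203,323), with the knob, lens, jar and tin undisturbed. The tool can't tilt, so I'll first square the spindle by squeezing its flats between the pads.

```bash
python3 -c "
from h import *
goto(W(SEAT+7*NZ+[0,0,60]),np.pi/2-.335);print(arm.get_obs()['q'])"
```

```text
shift [ 121.4 -384.2   23.6] spin 0.094
[-0.12031499  0.60165073 -0.28076556  1.44335155  0.17407653  1.12331086
  0.90005958]
```

```bash

python3 -m crank '[{"x":13.5,"y":-42.7,"z":0,"spin":0,"gripper":0.5},{"x":13.5,"y":-42.7,"z":0,"spin":0,"gripper":0.5},{"x":13.5,"y":-42.7,"z":0,"spin":0,"gripper":0.5},{"x":13.5,"y":-42.7,"z":0,"spin":0,"gripper":0.5},{"x":13.5,"y":-42.7,"z":0,"spin":0,"gripper":0.5},{"x":13.5,"y":-42.7,"z":0,"spin":0,"gripper":0.5},{"x":13.5,"y":-42.7,"z":0,"spin":0,"gripper":0.5},{"x":13.5,"y":-42.7,"z":12,"spin":0,"gripper":0.5},{"x":13.5,"y":-42.7,"z":12,"spin":0.094,"gripper":0.5},{"x":0,"y":0,"z":0,"spin":0,"gripper":0.5}]' 25
python3 -c "
from h import *
goto(W(SEAT+7*NZ),np.pi/2-.335)"
```

```text
t: 12.92
tool_pos: [462.3, -162.6, 174.1]
tcp_rot: [[-0.942, 0.336, -0.004], [0.336, 0.942, -0.001], [0.003, -0.002, -1.0]]
wrist_force: [-0.2, 0.7, 0.3]
width: 0.496
grasp_force: 0.0
shift [-1.5  4.6 59.3] spin -0.008
```

```bash

python3 - <<'E'
from h import *
for n in('wrist',):
    im,K,T,m=cam(n);cv2.imwrite('pics/w5.png',im[:,:,::-1])
goto(W(SEAT+7*NZ),np.pi/2-.335)
E
python3 -m crank '[{"x":-1,"y":2,"z":20,"spin":0,"gripper":0.5},{"x":0,"y":0,"z":20,"spin":0,"gripper":0.5},{"x":0,"y":0,"z":14,"spin":0,"gripper":0.5},{"x":0,"y":0,"z":0,"spin":0,"gripper":0.5},{"x":0,"y":0,"z":0,"spin":0,"gripper":0.5}]' 25
python3 -c "
from h import *
goto(W(SEAT+7*NZ),np.pi/2-.335)"
```

```text
shift [-0.3  1.9 60. ] spin -0.004
t: 13.6
tool_pos: [467.5, -157.6, 121.9]
tcp_rot: [[-0.944, 0.329, 0.001], [0.329, 0.944, -0.0], [-0.001, 0.0, -1.0]]
wrist_force: [-0.4, -0.5, -0.4]
width: 0.501
grasp_force: 0.0
shift [ 2.  -2.1  7.1] spin 0.0
```

```bash

python3 -m crank '[{"x":2,"y":-1,"z":6,"spin":0,"gripper":0.5},{"x":0,"y":0,"z":0,"spin":0,"gripper":0.1},{"x":0,"y":0,"z":0,"spin":0,"gripper":0.1},{"x":0,"y":0,"z":0,"spin":0,"gripper":0.1},{"x":0,"y":0,"z":0,"spin":0,"gripper":0.1},{"x":0,"y":0,"z":0,"spin":0,"gripper":0.1}]' 60
```

```text
t: 14.35
tool_pos: [464.3, -158.5, 115.7]
tcp_rot: [[-0.944, 0.33, -0.0], [0.33, 0.944, -0.0], [0.0, -0.0, -1.0]]
wrist_force: [-3.0, -0.8, 6.1]
width: 0.15
grasp_force: 58.8
```

```bash

python3 -c "
from h import *
d=np.array(arm.get_obs()['tool_pos'])-W(SEAT+7*NZ);c,s=np.cos(P[2]),np.sin(P[2]);print('hx,hy,z off',c*d[0]+s*d[1],-s*d[0]+c*d[1],d[2])"
python3 -m crank '[{"x":0,"y":0,"z":0,"spin":0,"gripper":0.4},{"x":0,"y":0,"z":0,"spin":0,"gripper":0.4},{"x":0,"y":0,"z":-40,"spin":0,"gripper":0.4},{"x":0,"y":0,"z":-40,"spin":0,"gripper":0.4},{"x":0,"y":0,"z":0,"spin":0,"gripper":0.4},{"x":0,"y":0,"z":0,"spin":0,"gripper":0.4}]' 25
python3 - <<'E'
from h import *
im,K,T,m=cam('wrist');cv2.imwrite('pics/w6.png',im[:,:,::-1]); np.savez('w6.npz',K=K,T=T)
u=[proj(K,T,W(SEAT+s*NZ)) for s in(-4,0,15,20)];print(u)
goto((674,166,80),np.radians(20.1))
E
```

```text
hx,hy,z off -0.737534244703572 0.13195386951283744 0.9477996489226257
t: 15.1
tool_pos: [464.4, -157.9, 195.0]
tcp_rot: [[-0.944, 0.329, -0.0], [0.329, 0.944, 0.0], [0.0, 0.0, -1.0]]
wrist_force: [0.3, 0.1, 0.4]
width: 0.401
grasp_force: 0.0
[array([281.03194284, 219.2477446 ]), array([281.02950469, 218.13444901]), array([281.01961119, 213.61692677]), array([281.01602214, 211.97811249])]
shift [-91.9 374.9 114.4] spin 0.884
```

```bash

python3 -m crank '[{"x":-11.5,"y":46.9,"z":0,"spin":0,"gripper":0.4},{"x":-11.5,"y":46.9,"z":0,"spin":0,"gripper":0.4},{"x":-11.5,"y":46.9,"z":0,"spin":0,"gripper":0.4},{"x":-11.5,"y":46.9,"z":0,"spin":0,"gripper":0.4},{"x":-11.5,"y":46.9,"z":0,"spin":0,"gripper":0.4},{"x":-11.5,"y":46.9,"z":0,"spin":0,"gripper":0.4},{"x":-11.5,"y":46.9,"z":0,"spin":0,"gripper":0.4},{"x":-11.5,"y":46.9,"z":0,"spin":0,"gripper":0.4},{"x":0,"y":0,"z":0,"spin":0.177,"gripper":0.4},{"x":0,"y":0,"z":0,"spin":0.177,"gripper":0.4}]' 25
python3 -m crank '[{"x":0,"y":0,"z":20,"spin":0.177,"gripper":0.4},{"x":0,"y":0,"z":20,"spin":0.177,"gripper":0.4},{"x":0,"y":0,"z":20,"spin":0.177,"gripper":0.4},{"x":0,"y":0,"z":0,"spin":0,"gripper":0.4},{"x":0,"y":0,"z":0,"spin":0,"gripper":0.4}]' 25
python3 - <<'E'
from h import *
np.set_printoptions(precision=1,suppress=True)
im,K,T,m=cam('wrist');save(im,'w7.png');np.savez('w7.npz',K=K,T=T)
hsv=cv2.cvtColor(im,cv2.COLOR_RGB2HSV).astype(int)
mk=((hsv[...,0]<8)|(hsv[...,0]>172))&(hsv[...,1]>150)
for th in (60,150,190):
    k,l,st,ce=cv2.connectedComponentsWithStats((mk&(hsv[...,2]>th)).astype(np.uint8))
    for i in range(1,k):
        if st[i,4]>150:
            w=np.array([onz(K,T,r,56)[:2] for r in np.argwhere(l==i)],np.float32);print(th,st[i],cv2.minAreaRect(w))
goto((674,166,36),np.radians(20.1))
im=cv2.imread('pics/w6.png');g=cv2.cvtColor(im,cv2.COLOR_BGR2HSV)
print(g[185:240:3,281].tolist())
E
```

```text
t: 16.4
tool_pos: [674.0, 166.8, 192.5]
tcp_rot: [[-0.769, 0.639, -0.004], [0.639, 0.769, -0.0], [0.003, -0.003, -1.0]]
wrist_force: [-0.6, -0.9, -0.4]
width: 0.399
grasp_force: 0.0
t: 17.02
tool_pos: [674.9, 166.0, 135.0]
tcp_rot: [[-0.346, 0.938, -0.001], [0.938, 0.346, -0.0], [0.0, -0.001, -1.0]]
wrist_force: [-0.1, 0.4, 0.6]
width: 0.398
grasp_force: 0.0
60 [ 260  165   39   91 2253] ((672.8516235351562, 167.67596435546875), (24.867477416992188, 61.598445892333984), 20.988142013549805)
150 [ 270  169   29   56 1272] ((672.3865966796875, 177.9842529296875), (18.351261138916016, 36.88753890991211), 20.98814582824707)
150 [260 185   9  26 190] ((660.3524169921875, 173.12579345703125), (5.231734752655029, 16.75160789489746), 19.7093563079834)
190 [ 271  170   28   55 1186] ((672.7726440429688, 177.7974090576172), (17.764171600341797, 36.2457160949707), 20.988142013549805)
190 [261 186   8  25 165] ((660.7604370117188, 172.92971801757812), (4.595425605773926, 16.094093322753906), 19.7093505859375)
shift [ 0.4 -1.4 99.7] spin 0.002
[[106, 161, 122], [107, 160, 123], [107, 160, 124], [107, 129, 83], [90, 6, 41], [0, 0, 41], [0, 16, 79], [0, 14, 75], [0, 15, 83], [0, 12, 83], [6, 15, 83], [0, 16, 79], [0, 13, 78], [0, 13, 77], [0, 10, 74], [0, 8, 61], [120, 6, 46], [105, 10, 49], [0, 0, 65]]
```

```bash

python3 -m crank '[{"x":1,"y":-1,"z":40,"spin":0,"gripper":0.4},{"x":0,"y":0,"z":40,"spin":0,"gripper":0.4},{"x":0,"y":0,"z":19,"spin":0,"gripper":0.4},{"x":0,"y":0,"z":0,"spin":0,"gripper":0.4},{"x":0,"y":0,"z":0,"spin":0,"gripper":0.4},{"x":0,"y":0,"z":0,"spin":0,"gripper":0.05},{"x":0,"y":0,"z":0,"spin":0,"gripper":0.05},{"x":0,"y":0,"z":0,"spin":0,"gripper":0.05},{"x":0,"y":0,"z":0,"spin":0,"gripper":0.05},{"x":0,"y":0,"z":0,"spin":0,"gripper":0.05}]' 25
python3 -c "
from h import *
c=np.array([634.1,182.3]);ex=np.array([.972,-.236]);ey=np.array([.236,.972])
goto((*(c-60*ex),80),np.radians(76.3))"
```

```text
t: 18.32
tool_pos: [675.0, 166.7, 38.1]
tcp_rot: [[-0.343, 0.939, 0.003], [0.939, 0.343, 0.001], [-0.0, 0.003, -1.0]]
wrist_force: [-0.5, -0.8, 5.7]
width: 0.13
grasp_force: 31.1
shift [ 61.9 -82.9 -42.1] spin -0.982
```

```bash

python3 -m crank '[{"x":0,"y":0,"z":-25,"spin":0,"gripper":0.05},{"x":0,"y":0,"z":-25,"spin":0,"gripper":0.05},{"x":20,"y":-28,"z":0,"spin":0,"gripper":0.05},{"x":21,"y":-28,"z":0,"spin":0,"gripper":0.05},{"x":21,"y":-27,"z":0,"spin":0,"gripper":0.05},{"x":0,"y":0,"z":0,"spin":-0.164,"gripper":0.05},{"x":0,"y":0,"z":0,"spin":-0.164,"gripper":0.05},{"x":0,"y":0,"z":0,"spin":-0.164,"gripper":0.05},{"x":0,"y":0,"z":0,"spin":-0.164,"gripper":0.05},{"x":0,"y":0,"z":0,"spin":-0.164,"gripper":0.05}]' 25
python3 -m crank '[{"x":0,"y":0,"z":0,"spin":-0.164,"gripper":0.05},{"x":0,"y":0,"z":0,"spin":0,"gripper":0.05}]' 25
python3 -c "
from h import *
c=np.array([634.1,182.3]);ex=np.array([.972,-.236]);ey=np.array([.236,.972])
goto((*(c-66*ex),44),np.radians(76.3))
goto((*(c-88*ex),44),np.radians(76.3))
np.set_printoptions(precision=1,suppress=True)
im,K,T,m=cam('wrist');save(im,'w8.png')
hsv=cv2.cvtColor(im,cv2.COLOR_RGB2HSV).astype(int)
mk=((hsv[...,0]<8)|(hsv[...,0]>172))&(hsv[...,1]>150)&(hsv[...,2]>60)
q=np.argwhere(mk);print(len(q),q.min(0),q.max(0))
print(T[:3,3],arm.get_obs()['grasp_force'])
"
```

```text
t: 19.58
tool_pos: [574.4, 196.1, 86.4]
tcp_rot: [[-0.923, 0.385, -0.0], [0.385, 0.923, -0.0], [0.0, -0.0, -1.0]]
wrist_force: [-0.4, -0.1, -0.4]
width: 0.132
grasp_force: 30.2
t: 19.82
tool_pos: [574.5, 196.0, 86.3]
tcp_rot: [[-0.972, 0.236, -0.0], [0.236, 0.972, 0.0], [0.0, 0.0, -1.0]]
wrist_force: [-0.0, -1.2, -0.3]
width: 0.132
grasp_force: 30.2
shift [ 4.8  0.8 42.3] spin 0.001
shift [26.8  0.8 42.3] spin 0.001
4926 [196 251] [348 311]
[510.6 210.8 230. ] 30.18725037574768
```

```bash

python3 - <<'E'
from h import *
im,K,T,m=cam('wrist')
o=arm.get_obs();R=np.array(o['tcp_rot']);p=np.array(o['tool_pos'])
for dx in(-30,30):
  for h in (52,24):
    print(dx,h,proj(K,T,p+R@np.array([dx,0,34-h])))
hsv=cv2.cvtColor(im,cv2.COLOR_RGB2HSV).astype(int)
mk=((hsv[...,0]<8)|(hsv[...,0]>172))&(hsv[...,1]>150)&(hsv[...,2]>60)
print([(r,np.where(mk[r])[0][[0,-1]].tolist(),int(mk[r].sum())) for r in range(196,348,6)])
E
python3 -m crank '[{"x":0,"y":0,"z":20,"spin":0,"gripper":0.05},{"x":0,"y":0,"z":16,"spin":0,"gripper":0.05},{"x":0,"y":0,"z":6,"spin":0,"gripper":0.05},{"x":4,"y":0,"z":0,"spin":0,"gripper":0.05},{"x":3,"y":0,"z":0,"spin":0,"gripper":0.05},{"x":3,"y":0,"z":0,"spin":0,"gripper":0.05},{"x":2,"y":0,"z":0,"spin":0,"gripper":0.05},{"x":2,"y":0,"z":0,"spin":0,"gripper":0.05},{"x":2,"y":0,"z":0,"spin":0,"gripper":0.05}]' 20
```

```text
-30 52 [282.95483483 350.54557611]
-30 24 [282.66618328 313.41308093]
30 52 [283.18427558 211.81565151]
30 24 [282.82753444 194.77586142]
[(196, [272, 290], 19), (202, [268, 294], 27), (208, [267, 295], 29), (214, [265, 296], 32), (220, [253, 308], 56), (226, [252, 309], 58), (232, [251, 310], 60), (238, [251, 310], 60), (244, [251, 310], 60), (250, [266, 296], 31), (256, [266, 296], 31), (262, [267, 295], 29), (268, [267, 295], 29), (274, [267, 295], 29), (280, [267, 295], 29), (286, [267, 295], 29), (292, [267, 295], 29), (298, [268, 295], 28), (304, [268, 295], 19), (310, [268, 295], 19), (316, [268, 295], 19), (322, [267, 295], 20), (328, [268, 294], 18), (334, [268, 294], 18), (340, [268, 294], 18), (346, [269, 293], 16)]
t: 21.05
tool_pos: [562.5, 199.2, 45.5]
tcp_rot: [[-0.972, 0.236, 0.006], [0.236, 0.972, 0.001], [-0.006, 0.002, -1.0]]
wrist_force: [7.8, -2.2, -2.0]
width: 0.135
grasp_force: 30.0
```

```bash

python3 -m crank '[{"x":3,"y":0,"z":0,"spin":0,"gripper":0.05},{"x":3,"y":0,"z":0,"spin":0,"gripper":0.05},{"x":3,"y":0,"z":0,"spin":0,"gripper":0.05},{"x":3,"y":0,"z":0,"spin":0,"gripper":0.05},{"x":0,"y":0,"z":0,"spin":0,"gripper":0.05}]' 20
python3 - <<'E'
from h import *
im,K,T,m=cam('wrist');save(im,'w9.png')
hsv=cv2.cvtColor(im,cv2.COLOR_RGB2HSV).astype(int)
mk=((hsv[...,0]<8)|(hsv[...,0]>172))&(hsv[...,1]>150)&(hsv[...,2]>60)
rs=np.where(mk.any(1))[0];print(rs[0],rs[-1])
o=arm.get_obs();R=np.array(o['tcp_rot']);p=np.array(o['tool_pos'])
for a in (10,15,20,25,28,31,35):
    t=np.radians(a);r=[]
    for dx,h in((-30,52),(-30,24),(30,52),(30,24)):
        # pivot at knob height 42 => tool z -8 from TCP ; lean top toward +x
        u=h-42; x=dx*np.cos(t)+u*np.sin(t); up=-dx*np.sin(t)+u*np.cos(t)
        r.append(round(proj(K,T,p+R@np.array([x,0,-8-up]))[1]))
    print(a,r)
E
```

```text
t: 21.68
tool_pos: [552.5, 201.8, 46.8]
tcp_rot: [[-0.972, 0.237, 0.009], [0.237, 0.972, 0.001], [-0.009, 0.003, -1.0]]
wrist_force: [7.0, -3.4, 3.3]
width: 0.131
grasp_force: 30.7
209 361
10 [354, 325, 205, 200]
15 [355, 330, 202, 203]
20 [355, 335, 201, 207]
25 [355, 340, 199, 211]
28 [354, 343, 199, 213]
31 [353, 346, 199, 216]
35 [352, 349, 199, 219]
```

```bash
cat >> h.py <<'E'
def red(im):
    hsv=cv2.cvtColor(im,cv2.COLOR_RGB2HSV).astype(int)
    return ((hsv[...,0]<8)|(hsv[...,0]>172))&(hsv[...,1]>150)&(hsv[...,2]>45)
def knobfit():
    """lean angle (deg, top toward tool +x), knob underside centre in tool frame (x,z)"""
    o=arm.get_obs();R=np.array(o['tcp_rot']);p=np.array(o['tool_pos']);V=[]
    for n in('wrist','side','scene'):
        im,K,T,m=cam(n);mk=red(im)
        c=proj(K,T,p); yy,xx=np.mgrid[:420,:560]
        r=130 if n=='wrist' else 45
        mk=mk&(np.hypot(xx-c[0],yy-c[1])<r) if n!='wrist' else mk
        V.append((K,T,mk))
    box=lambda a,b,z0,z1:[(i,j,k) for i in(-a,a) for j in(-b,b) for k in(z0,z1)]
    B=[box(14,14,0,24),box(30,6,24,52)]
    def cost(v):
        t=np.radians(v[0]);s=0
        for K,T,mk in V:
            h=np.zeros((420,560),np.uint8)
            for b in B:
                b=np.array(b,float);x=v[1]+b[:,0]*np.cos(t)+b[:,2]*np.sin(t);up=-b[:,0]*np.sin(t)+b[:,2]*np.cos(t)
                u=np.array([proj(K,T,p+R@np.array([X,Y,v[2]-U])) for X,Y,U in zip(x,b[:,1],up)])
                cv2.fillConvexPoly(h,cv2.convexHull(np.float32(u)*16).astype(np.int32),1,shift=4)
            s+=(3*(mk&(h==0)).sum()+(~mk&(h==1)).sum())/max(mk.sum(),1)
        return s
    from scipy.optimize import minimize
    best=min((minimize(cost,[a,-16*np.sin(np.radians(a))*2.,34],method='Nelder-Mead',options=dict(initial_simplex=[[a,-a*.5,34],[a+6,-a*.5,34],[a,-a*.5+4,34],[a,-a*.5,39]])) for a in(0,10,20,30)),key=lambda r:r.fun)
    print('lean,x,z',best.x.round(1),'cost',round(best.fun,2),[int(v[2].sum()) for v in V])
E
python3 -c "
from h import *
knobfit()"
```

```text
lean,x,z [ 15.8 -14.   34.5] cost 3.1 [4223, 348, 173]
```

```bash

python3 -m crank '[{"x":3,"y":0,"z":0,"spin":0,"gripper":0.05},{"x":3,"y":0,"z":0,"spin":0,"gripper":0.05},{"x":2,"y":0,"z":0,"spin":0,"gripper":0.05},{"x":0,"y":0,"z":0,"spin":0,"gripper":0.05},{"x":0,"y":0,"z":0,"spin":0,"gripper":0.05}]' 20
python3 -c "
from h import *
knobfit()"
```

```text
t: 22.5
tool_pos: [544.4, 203.7, 46.5]
tcp_rot: [[-0.972, 0.236, 0.008], [0.236, 0.972, 0.001], [-0.008, 0.003, -1.0]]
wrist_force: [7.1, -2.7, 2.7]
width: 0.129
grasp_force: 30.5
lean,x,z [ 20.8 -21.1  33.6] cost 3.26 [3855, 315, 182]
```

```bash

python3 -m crank '[{"x":-5,"y":0,"z":-20,"spin":0,"gripper":0.05},{"x":0,"y":0,"z":-30,"spin":0,"gripper":0.05},{"x":0,"y":0,"z":-30,"spin":0,"gripper":0.05},{"x":0,"y":0,"z":0,"spin":0,"gripper":0.05},{"x":0,"y":0,"z":0,"spin":0,"gripper":0.05}]' 25
sed -i "s/        V.append((K,T,mk))/        hs=cv2.cvtColor(im,cv2.COLOR_RGB2HSV); V.append((K,T,mk,(hs[...,1]<110)\&(hs[...,2]<130)|mk)); save(np.where(mk[...,None],[255,0,0],im).astype(np.uint8),'fit_%s.png'%n)/; s/for K,T,mk in V:/for K,T,mk,ok in V:/; s/(~mk&(h==1))/(~ok\&(h==1))/" h.py
python3 -c "
from h import *
knobfit()
goto(W(SEAT+22*NZ),np.pi/2-.335)
im=cv2.imread('pics/fit_wrist.png');m=red(im[:,:,::-1])
print([(r,np.where(m[r])[0][[0,-1]].tolist(),int(m[r].sum())) for r in range(190,390,7) if m[r].any()])"
```

```text
t: 23.28
tool_pos: [543.8, 203.2, 123.9]
tcp_rot: [[-0.972, 0.235, -0.001], [0.235, 0.972, -0.0], [0.001, -0.001, -1.0]]
wrist_force: [-0.6, 0.5, -1.9]
width: 0.133
grasp_force: 30.1
lean,x,z [ 19.8 -18.9  29.3] cost 0.76 [3817, 421, 198]
shift [  -1.6 -369.5   -4.4] spin 0.098
[(218, [269, 293], 25), (225, [267, 294], 28), (232, [267, 295], 29), (239, [267, 295], 29), (246, [267, 295], 29), (253, [266, 295], 30), (260, [267, 295], 29), (267, [267, 295], 29), (274, [267, 295], 29), (281, [267, 295], 29), (288, [267, 295], 29), (295, [268, 295], 28), (302, [268, 295], 28), (309, [268, 295], 28), (316, [268, 295], 19), (323, [267, 296], 21), (330, [267, 295], 20), (337, [267, 295], 20), (344, [267, 295], 20), (351, [267, 295], 20), (358, [267, 295], 20), (365, [269, 295], 18)]
```

```bash
python3 -c "
from h import *
goto(W(SEAT+32*NZ+[-18.9,0,29.3]),np.pi/2-.335)"
```

```text
shift [  22.  -367.3  -42.5] spin 0.098
```

```bash

python3 -m crank '[{"x":2,"y":-20,"z":-21,"spin":0,"gripper":0.05},{"x":2,"y":-40,"z":-22,"spin":0,"gripper":0.05},{"x":3,"y":-45,"z":0,"spin":0,"gripper":0.05},{"x":3,"y":-45,"z":0,"spin":0,"gripper":0.05},{"x":3,"y":-45,"z":0,"spin":0,"gripper":0.05},{"x":3,"y":-45,"z":0,"spin":0,"gripper":0.05},{"x":3,"y":-45,"z":0,"spin":0,"gripper":0.05},{"x":3,"y":-45,"z":0,"spin":0,"gripper":0.05},{"x":0,"y":-37,"z":0,"spin":0.098,"gripper":0.05},{"x":0,"y":0,"z":0,"spin":0,"gripper":0.05}]' 25
python3 -m crank '[{"x":0,"y":0,"z":0,"spin":0,"gripper":0.05},{"x":0,"y":0,"z":0,"spin":0,"gripper":0.05}]' 25
python3 -c "
from h import *
knobfit();knobfit()
goto(W(SEAT+32*NZ+[-18.9,0,29.3]),np.pi/2-.335)"
```

```text
t: 24.68
tool_pos: [435.4, -151.2, 166.7]
tcp_rot: [[-0.942, 0.335, -0.002], [0.335, 0.942, -0.001], [0.002, -0.001, -1.0]]
wrist_force: [-0.6, 0.6, -0.8]
width: 0.134
grasp_force: 30.0
t: 24.92
tool_pos: [437.2, -146.8, 167.1]
tcp_rot: [[-0.945, 0.326, -0.0], [0.326, 0.945, 0.001], [0.001, 0.001, -1.0]]
wrist_force: [0.8, 0.7, -2.0]
width: 0.134
grasp_force: 30.0
lean,x,z [ 24.4 -21.7  30.2] cost 0.95 [3881, 361, 230]
lean,x,z [ 24.4 -21.8  30.7] cost 0.95 [3873, 367, 225]
shift [ 0.7 -1.4  1.3] spin 0.001
```

```bash

python3 -m crank '[{"x":2,"y":-1.4,"z":0,"spin":0,"gripper":0.05},{"x":-2.8,"y":0,"z":5.3,"spin":0,"gripper":0.05},{"x":-2.8,"y":0,"z":5.3,"spin":0,"gripper":0.05},{"x":-1.4,"y":0,"z":2.6,"spin":0,"gripper":0.05},{"x":-1.4,"y":0,"z":2.6,"spin":0,"gripper":0.05},{"x":0,"y":0,"z":0,"spin":0,"gripper":0.05},{"x":0,"y":0,"z":0,"spin":0,"gripper":0.05}]' 25
python3 -c "
from h import *
knobfit()
goto(W(SEAT+14*NZ+[-20.3,0,30]),np.pi/2-.335)"
```

```text
t: 26.1
tool_pos: [442.4, -151.6, 151.7]
tcp_rot: [[-0.944, 0.329, -0.0], [0.329, 0.944, -0.0], [0.0, -0.0, -1.0]]
wrist_force: [-2.2, 0.8, 2.2]
width: 0.132
grasp_force: 30.5
lean,x,z [ 21.9 -22.3  32.7] cost 0.84 [3879, 357, 240]
shift [-0.1  0.6  0.7] spin 0.0
```

```bash

python3 -m crank '[{"x":-0.9,"y":0.3,"z":1.8,"spin":0,"gripper":0.05},{"x":-0.9,"y":0,"z":1.8,"spin":0,"gripper":0.05},{"x":0,"y":0,"z":0,"spin":0,"gripper":0.05},{"x":0,"y":0,"z":0,"spin":0,"gripper":0.05}]' 25
python3 -m crank '[{"x":-0.9,"y":0,"z":1.8,"spin":0,"gripper":0.05},{"x":-0.9,"y":0,"z":1.8,"spin":0,"gripper":0.05},{"x":0,"y":0,"z":0,"spin":0,"gripper":0.05},{"x":0,"y":0,"z":0,"spin":0,"gripper":0.05}]' 25
python3 -c "
from h import *
knobfit()
goto(W(SEAT+6*NZ+[-20.3,0,30]),np.pi/2-.335)"
```

```text
t: 26.75
tool_pos: [443.9, -151.4, 149.3]
tcp_rot: [[-0.944, 0.329, -0.001], [0.329, 0.944, 0.0], [0.001, -0.0, -1.0]]
wrist_force: [-7.6, 4.3, 17.3]
width: 0.13
grasp_force: 32.5
t: 27.25
tool_pos: [444.9, -151.7, 144.8]
tcp_rot: [[-0.945, 0.328, -0.003], [0.328, 0.945, 0.001], [0.003, 0.0, -1.0]]
wrist_force: [-8.7, 4.0, 14.3]
width: 0.132
grasp_force: 32.1
lean,x,z [ 21.7 -20.   30.2] cost 0.93 [3884, 345, 233]
shift [-1.5 -0.2  1. ] spin 0.0
```

```bash

python3 -m crank '[{"x":-0.9,"y":0,"z":1.8,"spin":0,"gripper":0.05},{"x":-0.9,"y":0,"z":1.8,"spin":0,"gripper":0.05},{"x":0,"y":0,"z":0,"spin":0,"gripper":0.05},{"x":0,"y":0,"z":0,"spin":0,"gripper":0.05}]' 25
python3 -m crank '[{"x":-0.9,"y":0,"z":1.8,"spin":0,"gripper":0.05},{"x":-0.9,"y":0,"z":1.8,"spin":0,"gripper":0.05},{"x":0,"y":0,"z":0,"spin":0,"gripper":0.05},{"x":0,"y":0,"z":0,"spin":0,"gripper":0.05}]' 25
python3 -c "
from h import *
knobfit();knobfit()
goto(W(SEAT+[-20.3,0,30]),np.pi/2-.335)"
```

```text
t: 27.9
tool_pos: [446.7, -152.3, 140.9]
tcp_rot: [[-0.945, 0.328, -0.002], [0.328, 0.945, 0.001], [0.002, 0.0, -1.0]]
wrist_force: [-6.1, 4.1, 9.9]
width: 0.136
grasp_force: 31.4
t: 28.4
tool_pos: [447.1, -152.4, 138.4]
tcp_rot: [[-0.945, 0.328, -0.005], [0.328, 0.945, 0.001], [0.005, -0.0, -1.0]]
wrist_force: [-14.3, 5.8, 27.1]
width: 0.13
grasp_force: 34.6
lean,x,z [ 22.8 -23.   33.3] cost 0.82 [3917, 348, 235]
lean,x,z [ 24.2 -23.1  31.6] cost 0.9 [3915, 347, 230]
shift [-2.  -0.2 -0.1] spin 0.001
```

```bash

python3 -m crank '[{"x":0,"y":0,"z":0,"spin":0,"gripper":0.4},{"x":0,"y":0,"z":0,"spin":0,"gripper":0.4},{"x":0,"y":0,"z":0,"spin":0,"gripper":0.4},{"x":0,"y":0,"z":-30,"spin":0,"gripper":0.4},{"x":0,"y":0,"z":-50,"spin":0,"gripper":0.3},{"x":0,"y":0,"z":0,"spin":0,"gripper":0},{"x":0,"y":0,"z":0,"spin":0,"gripper":0}]' 25
cat >> h.py <<'E'
def kseat():
    """fit spindle angle (bar turn, clockwise deg) and height of knob on axis, from 3 cameras"""
    V=[]
    for n in('wrist','side','scene'):
        im,K,T,m=cam(n);mk=red(im);c=proj(K,T,W(SEAT+30*NZ));yy,xx=np.mgrid[:420,:560]
        mk&=np.hypot(xx-c[0],yy-c[1])<(130 if n=='wrist' else 45)
        hs=cv2.cvtColor(im,cv2.COLOR_RGB2HSV);V.append((K,T,mk,((hs[...,1]<110)&(hs[...,2]<130))|mk)); save(im,'ks_%s.png'%n)
    box=lambda a,b,z0,z1:np.array([(i,j,k) for i in(-a,a) for j in(-b,b) for k in(z0,z1)],float)
    B=[box(14,14,0,24),box(30,6,24,52)]
    def cost(v):
        t=-np.radians(v[0]);l=A+np.radians(v[2]);s=0
        n=np.array([-np.sin(l),0,np.cos(l)]);e=np.array([np.cos(l),0,np.sin(l)]);f=np.array([0,1,0])
        X=e*np.cos(t)+f*np.sin(t);Y=-e*np.sin(t)+f*np.cos(t)
        for K,T,mk,ok in V:
            h=np.zeros((420,560),np.uint8)
            for b in B:
                u=np.array([proj(K,T,W(SEAT+NZ*v[1]+q[0]*X+q[1]*Y+q[2]*n)) for q in b])
                cv2.fillConvexPoly(h,cv2.convexHull(np.float32(u)*16).astype(np.int32),1,shift=4)
            s+=(3*(mk&(h==0)).sum()+(~ok&(h==1)).sum())/max(mk.sum(),1)
        return s
    from scipy.optimize import minimize
    b=min((minimize(cost,[a,3,0],method='Nelder-Mead',options=dict(initial_simplex=[[a,4,-2],[a+15,4,-2],[a,-2,-2],[a,4,5]])) for a in(-15,10,35,60,75)),key=lambda r:r.fun)
    print('angle,height,lean err',b.x.round(1),'cost',round(b.fun,2),[int(v[2].sum()) for v in V])
E
python3 - <<'E'
from h import *
kseat()
a=cv2.imread('pics/ks_wrist.png')[120:400,180:400];b=cv2.imread('pics/ks_side.png')[110:200,260:360]
o=np.zeros((560,800,3),np.uint8);o[:560,:440]=cv2.resize(a,(440,560));o[:315,445:795]=cv2.resize(b,(350,315),interpolation=2);cv2.imwrite('pics/last.png',o)
print(arm.get_obs()['tool_pos'],arm.get_obs()['t'])
E
```

```text
t: 29.58
tool_pos: [449.3, -153.7, 216.8]
tcp_rot: [[-0.944, 0.329, -0.0], [0.329, 0.944, -0.0], [0.0, -0.0, -1.0]]
wrist_force: [-0.5, 0.7, -0.6]
width: 0.002
grasp_force: 0.0
angle,height,lean err [ 3.2 -3.3  1.1] cost 0.46 [2246, 491, 247]
[ 448.52568646 -153.38399121  215.86219004] 29.725
```

View pics/last.png

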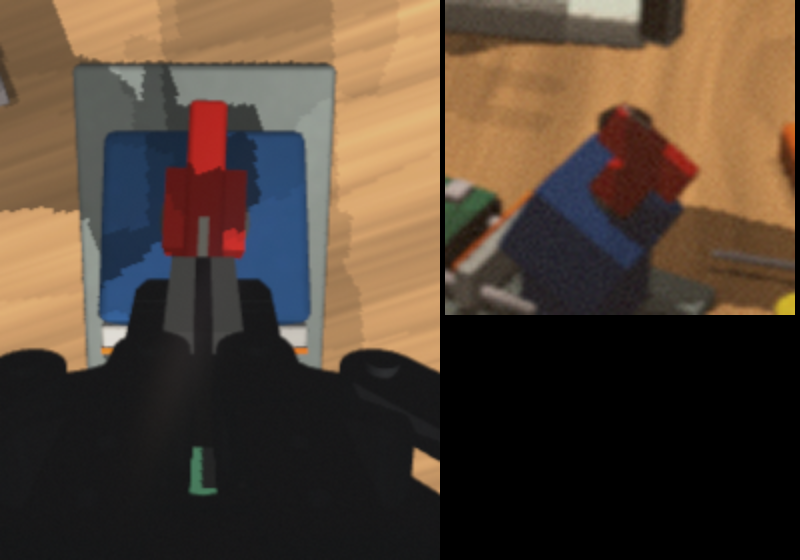

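The last picture shows the knob seated on the spindle, square to the slope, with its bar in the tilt plane. The fit gives a turn of about 3°, home. Next I turn it by pushing the lower bar end round with the shut fingers.

```bash
cat >> h.py <<'E'
def poke(th,r=18,nn=50,dz=17):
    t=np.radians(th);e=np.array([np.cos(A),0,np.sin(A)]);f=np.array([0,1,0])
    q=SEAT-2*NZ+nn*NZ+r*(-e*np.cos(t)+f*np.sin(t))-6*(e*np.sin(t)+f*np.cos(t))
    return W(q-[11,14.5,dz])
def poketab(ths,r=18):
    o=arm.get_obs();R=np.array(o['tcp_rot']);p=np.array(o['tool_pos'])
    for th in ths:
        g=poke(th,r);print(th,g.round(0),(R.T@(g-p)).round(1));p=g
E
python3 -c "
from h import *
goto(poke(-25)+[0,0,40]); poketab([-25,-10,0,10,20,30,40,50,60,70,80,90])"
```

```text
shift [ 25.  -27.3  48.5] spin 0
-25 [ 416. -171.  127.] [ 24.9 -27.3  88.5]
-10 [ 415. -166.  126.] [2.6 4.  1.4]
0 [ 415. -163.  125.] [1.2 3.  0.6]
10 [ 415. -160.  125.] [0.7 3.2 0.4]
20 [ 416. -157.  125.] [0.2 3.3 0.1]
30 [ 417. -154.  125.] [-0.3  3.3 -0.2]
40 [ 419. -151.  126.] [-0.8  3.2 -0.4]
50 [ 421. -149.  126.] [-1.3  3.  -0.7]
60 [ 424. -147.  127.] [-1.7  2.7 -0.9]
70 [ 427. -145.  128.] [-2.1  2.3 -1.1]
80 [ 430. -144.  130.] [-2.4  1.8 -1.3]
90 [ 433. -144.  131.] [-2.7  1.3 -1.4]
```

```bash

python3 -m crank '[{"x":25,"y":-29,"z":0,"spin":0,"gripper":0},{"x":0,"y":0,"z":45,"spin":0,"gripper":0},{"x":0,"y":0,"z":43,"spin":0,"gripper":0},{"x":0,"y":0,"z":0,"spin":0,"gripper":0},{"x":0,"y":0,"z":0,"spin":0,"gripper":0}]' 25
python3 -c "
from h import *
poketab([-25,-10,0])"
```

```text
t: 30.35
tool_pos: [416.8, -172.8, 129.7]
tcp_rot: [[-0.945, 0.328, -0.0], [0.328, 0.945, 0.0], [0.0, 0.0, -1.0]]
wrist_force: [-0.1, -0.9, 0.3]
width: 0.004
grasp_force: 0.0
-25 [ 416. -171.  127.] [1.5 1.5 2.3]
-10 [ 415. -166.  126.] [2.6 4.  1.4]
0 [ 415. -163.  125.] [1.2 3.  0.6]
```

```bash

python3 -m crank '[{"x":3,"y":4,"z":2,"spin":0,"gripper":0},{"x":2,"y":4,"z":1,"spin":0,"gripper":0},{"x":0.7,"y":3.2,"z":0.4,"spin":0,"gripper":0},{"x":0.2,"y":3.3,"z":0.1,"spin":0,"gripper":0},{"x":0,"y":0,"z":0,"spin":0,"gripper":0},{"x":0,"y":0,"z":0,"spin":0,"gripper":0}]' 25
python3 -m crank '[{"x":-0.3,"y":3.3,"z":-0.2,"spin":0,"gripper":0},{"x":-0.8,"y":3.2,"z":-0.4,"spin":0,"gripper":0},{"x":0,"y":0,"z":0,"spin":0,"gripper":0},{"x":0,"y":0,"z":0,"spin":0,"gripper":0}]' 25
python3 -c "
from h import *
poketab([20,30,40]); kseat()"
```

```text
t: 31.1
tool_pos: [415.5, -157.2, 125.7]
tcp_rot: [[-0.944, 0.329, -0.0], [0.329, 0.944, -0.0], [0.0, -0.0, -1.0]]
wrist_force: [-0.2, 0.3, 0.7]
width: 0.002
grasp_force: 0.1
t: 31.6
tool_pos: [418.3, -151.4, 126.2]
tcp_rot: [[-0.944, 0.329, -0.001], [0.329, 0.944, 0.0], [0.001, -0.0, -1.0]]
wrist_force: [-2.4, -1.4, 0.8]
width: 0.002
grasp_force: 1.4
20 [ 416. -157.  125.] [ 0.5 -5.7  1.2]
30 [ 417. -154.  125.] [-0.3  3.3 -0.2]
40 [ 419. -151.  126.] [-0.8  3.2 -0.4]
angle,height,lean err [25.8 -1.3  0.6] cost 0.75 [725, 499, 211]
```

```bash

python3 -m crank '[{"x":-1.3,"y":3,"z":-0.7,"spin":0,"gripper":0},{"x":-1.7,"y":2.7,"z":-0.9,"spin":0,"gripper":0},{"x":-2.1,"y":2.3,"z":-1.1,"spin":0,"gripper":0},{"x":-2.4,"y":1.8,"z":-1.3,"spin":0,"gripper":0},{"x":0,"y":0,"z":0,"spin":0,"gripper":0},{"x":0,"y":0,"z":0,"spin":0,"gripper":0}]' 25
python3 -c "
from h import *
poketab([80,90,100,110]); kseat()"
```

```text
t: 32.5
tool_pos: [428.6, -143.7, 130.0]
tcp_rot: [[-0.945, 0.328, -0.001], [0.328, 0.945, 0.001], [0.001, 0.001, -1.0]]
wrist_force: [-4.6, 1.8, 0.1]
width: 0.001
grasp_force: 2.1
80 [ 430. -144.  130.] [-1.1 -0.1  0.3]
90 [ 433. -144.  131.] [-2.7  1.3 -1.4]
100 [ 435. -144.  133.] [-2.8  0.8 -1.5]
110 [ 438. -145.  134.] [-2.9  0.2 -1.6]
angle,height,lean err [54.   0.2 -1.7] cost 0.86 [513, 368, 390]
```

```bash

python3 -m crank '[{"x":-3,"y":1.3,"z":-1.4,"spin":0,"gripper":0},{"x":-3,"y":0.8,"z":-1.4,"spin":0,"gripper":0},{"x":0,"y":0,"z":0,"spin":0,"gripper":0},{"x":0,"y":0,"z":0,"spin":0,"gripper":0}]' 25
python3 -m crank '[{"x":-2,"y":0.2,"z":-0.8,"spin":0,"gripper":0},{"x":-2,"y":0.2,"z":-0.8,"spin":0,"gripper":0},{"x":0,"y":0,"z":0,"spin":0,"gripper":0},{"x":0,"y":0,"z":0,"spin":0,"gripper":0}]' 25
python3 -c "
from h import *
kseat()"
```

```text
t: 33.15
tool_pos: [433.0, -143.3, 132.1]
tcp_rot: [[-0.945, 0.328, -0.005], [0.328, 0.945, 0.002], [0.005, 0.0, -1.0]]
wrist_force: [-7.5, 3.1, 0.0]
width: 0.003
grasp_force: 3.8
t: 33.65
tool_pos: [434.1, -143.4, 132.6]
tcp_rot: [[-0.945, 0.328, -0.01], [0.328, 0.945, 0.003], [0.011, -0.0, -1.0]]
wrist_force: [-11.9, 4.9, -1.5]
width: 0.002
grasp_force: 6.3
angle,height,lean err [76.5  0.2 -7.7] cost 0.67 [174, 263, 437]
```

```bash

python3 -m crank '[{"x":-3,"y":0,"z":0,"spin":0,"gripper":0},{"x":-2,"y":0,"z":0,"spin":0,"gripper":0},{"x":0,"y":0,"z":0,"spin":0,"gripper":0},{"x":0,"y":0,"z":0,"spin":0,"gripper":0},{"x":0,"y":0,"z":0,"spin":0,"gripper":0}]' 25
python3 -m crank '[{"x":12,"y":0,"z":0,"spin":0,"gripper":0},{"x":15,"y":0,"z":0,"spin":0,"gripper":0},{"x":0,"y":0,"z":-40,"spin":0,"gripper":0},{"x":0,"y":0,"z":-40,"spin":0,"gripper":0},{"x":0,"y":0,"z":-10,"spin":0,"gripper":0},{"x":0,"y":0,"z":0,"spin":0,"gripper":0},{"x":0,"y":0,"z":0,"spin":0,"gripper":0}]' 25
python3 - <<'E'
from h import *
kseat()
# jaw / board geometry in scene picture: colours along holder x at y offsets, z=52 / 45
im,K,T,m=cam('scene');im0=cv2.imread('pics/scene0.png')[:,:,::-1]
g=cv2.cvtColor(im,cv2.COLOR_RGB2HSV);g0=cv2.cvtColor(im0,cv2.COLOR_RGB2HSV)
for y in(0,20):
  for n,G in(('before',g0),('now',g)):
    print(y,n,[(x,)+tuple(int(v) for v in G[tuple(np.round(proj(K,T,W((x,y,48)))[::-1]).astype(int))]) for x in range(-36,48,4)])
E
```

```text
t: 34.42
tool_pos: [435.0, -143.3, 132.2]
tcp_rot: [[-0.945, 0.327, -0.018], [0.327, 0.945, 0.006], [0.019, -0.0, -1.0]]
wrist_force: [-23.5, 10.4, 10.6]
width: -0.003
grasp_force: 11.8
t: 35.3
tool_pos: [417.9, -138.2, 223.7]
tcp_rot: [[-0.944, 0.329, -0.001], [0.329, 0.944, 0.0], [0.001, 0.0, -1.0]]
wrist_force: [-0.6, -0.6, -0.2]
width: 0.003
grasp_force: 0.0
angle,height,lean err [75.3 -2.   2.2] cost 0.53 [738, 331, 445]
0 before [(-36, 133, 40, 45), (-32, 133, 49, 47), (-28, 116, 39, 46), (-24, 140, 34, 45), (-20, 140, 49, 47), (-16, 135, 43, 48), (-12, 125, 33, 47), (-8, 116, 41, 44), (-4, 140, 12, 65), (0, 15, 12, 166), (4, 16, 28, 221), (8, 13, 164, 196), (12, 11, 187, 113), (16, 13, 111, 85), (20, 12, 44, 75), (24, 16, 50, 76), (28, 12, 31, 82), (32, 40, 46, 83), (36, 64, 85, 108), (40, 66, 100, 115), (44, 68, 106, 118)]
0 now [(-36, 132, 69, 48), (-32, 120, 29, 44), (-28, 131, 46, 44), (-24, 120, 49, 47), (-20, 134, 60, 47), (-16, 125, 58, 53), (-12, 128, 42, 49), (-8, 120, 29, 52), (-4, 128, 57, 49), (0, 128, 43, 48), (4, 143, 22, 47), (8, 19, 45, 62), (12, 16, 31, 125), 
[... 278 characters left out ...]
, 41), (-12, 150, 36, 43), (-8, 160, 26, 60), (-4, 5, 15, 102), (0, 20, 15, 198), (4, 15, 40, 216), (8, 13, 120, 197), (12, 12, 194, 143), (16, 10, 117, 85), (20, 14, 57, 76), (24, 18, 49, 78), (28, 24, 34, 76), (32, 44, 50, 86), (36, 69, 104, 110), (40, 67, 104, 120), (44, 67, 105, 117)]
20 now [(-36, 133, 34, 53), (-32, 127, 48, 48), (-28, 120, 26, 49), (-24, 133, 36, 49), (-20, 120, 36, 49), (-16, 130, 48, 48), (-12, 137, 36, 49), (-8, 155, 26, 58), (-4, 140, 30, 51), (0, 176, 35, 59), (4, 12, 32, 79), (8, 14, 46, 61), (12, 12, 35, 96), (16, 16, 24, 177), (20, 19, 31, 195), (24, 14, 102, 218), (28, 11, 140, 104), (32, 41, 58, 83), (36, 65, 93, 110), (40, 67, 107, 119), (44, 67, 105, 119)]
```

The bar now stands at 75° and the jaw's front edge has moved up to the board edge. Last, I press on the top of the knob to make sure it is fully home.

```bash
python3 -c "
from h import *
e=np.array([np.cos(A),0,np.sin(A)])
g=W(SEAT+52*NZ+3*e);print(g,W(SEAT+52*NZ+6*e)[2]);goto([g[0],g[1],165])"
```

```text
[ 447.50865837 -152.78338714  155.85347989] 157.26189457681525
shift [-32.9  -4.2  58.7] spin 0
```

```bash

python3 -m crank '[{"x":-33,"y":-4,"z":15,"spin":0,"gripper":0},{"x":0,"y":0,"z":25,"spin":0,"gripper":0},{"x":0,"y":0,"z":18,"spin":0,"gripper":0},{"x":0,"y":0,"z":0,"spin":0,"gripper":0},{"x":0,"y":0,"z":0,"spin":0,"gripper":0},{"x":0,"y":0,"z":0,"spin":0,"gripper":0}]' 25
python3 -m crank '[{"x":0,"y":0,"z":3,"spin":0,"gripper":0},{"x":0,"y":0,"z":3,"spin":0,"gripper":0},{"x":0,"y":0,"z":0,"spin":0,"gripper":0},{"x":0,"y":0,"z":0,"spin":0,"gripper":0}]' 25
```

```text
t: 36.25
tool_pos: [449.0, -153.1, 167.5]
tcp_rot: [[-0.944, 0.329, 0.001], [0.329, 0.944, -0.001], [-0.002, -0.0, -1.0]]
wrist_force: [0.0, 0.1, 0.4]
width: -0.006
grasp_force: 0.0
t: 36.75
tool_pos: [448.3, -152.9, 160.7]
tcp_rot: [[-0.944, 0.329, -0.0], [0.329, 0.944, 0.0], [0.0, 0.0, -1.0]]
wrist_force: [0.5, -0.3, 0.5]
width: -0.002
grasp_force: 0.0
```

```bash

python3 -m crank '[{"x":0,"y":0,"z":2,"spin":0,"gripper":0},{"x":0,"y":0,"z":2,"spin":0,"gripper":0},{"x":0,"y":0,"z":0,"spin":0,"gripper":0},{"x":0,"y":0,"z":0,"spin":0,"gripper":0}]' 25
python3 -m crank '[{"x":0,"y":0,"z":2,"spin":0,"gripper":0},{"x":0,"y":0,"z":1,"spin":0,"gripper":0},{"x":0,"y":0,"z":0,"spin":0,"gripper":0},{"x":0,"y":0,"z":0,"spin":0,"gripper":0}]' 25
```

```text
t: 37.25
tool_pos: [448.5, -153.0, 156.9]
tcp_rot: [[-0.944, 0.329, 0.0], [0.329, 0.944, -0.0], [-0.0, -0.0, -1.0]]
wrist_force: [-0.5, -0.4, 4.0]
width: 0.002
grasp_force: 1.5
t: 37.75
tool_pos: [449.7, -153.4, 156.1]
tcp_rot: [[-0.944, 0.329, 0.003], [0.329, 0.944, -0.001], [-0.003, -0.0, -1.0]]
wrist_force: [-5.0, 1.7, 21.5]
width: 0.001
grasp_force: 10.3
```

```bash

python3 -m crank '[{"x":0,"y":0,"z":-20,"spin":0,"gripper":0},{"x":10,"y":0,"z":-50,"spin":0,"gripper":0},{"x":40,"y":0,"z":-40,"spin":0,"gripper":0},{"x":0,"y":0,"z":0,"spin":0,"gripper":0},{"x":0,"y":0,"z":0,"spin":0,"gripper":0}]' 25
python3 - <<'E'
from h import *
kseat()
im,K,T,m=cam('scene');im,Ks,Ts,m=cam('side')
G=cv2.cvtColor(cv2.imread('pics/ks_scene.png'),cv2.COLOR_BGR2HSV)
print([(x,)+tuple(int(v) for v in G[tuple(np.round(proj(K,T,W((x,0,48)))[::-1]).astype(int))]) for x in range(8,44,4)])
for l in('cap','jar','lens','tin','spool'): print(l,[(np.round(r['at']).tolist(),round(r['confidence'],2)) for r in arm.recognise('side',l)][:3])
E
```

```text
t: 38.38
tool_pos: [401.1, -136.6, 263.3]
tcp_rot: [[-0.944, 0.329, 0.0], [0.329, 0.944, -0.0], [-0.0, -0.0, -1.0]]
wrist_force: [-0.3, 0.5, -0.2]
width: -0.006
grasp_force: 0.0
angle,height,lean err [-105.3   -1.3    1.7] cost 0.56 [396, 337, 448]
[(8, 22, 46, 61), (12, 20, 31, 122), (16, 16, 27, 197), (20, 15, 44, 225), (24, 12, 141, 214), (28, 12, 191, 144), (32, 16, 76, 84), (36, 62, 84, 94), (40, 67, 105, 121)]
cap [([316.0, 135.0], 0.95), ([232.0, 354.0], 0.61), ([208.0, 362.0], 0.59)]
jar [([284.0, 218.0], 0.77), ([158.0, 314.0], 0.38)]
lens [([280.0, 189.0], 0.86)]
tin [([346.0, 181.0], 0.96)]
spool [([251.0, 300.0], 0.79)]
```

```bash
python3 - <<'E'
from h import *
im=arm.camera('side').astype(int);b=cv2.imread('pics/side0.png')[:,:,::-1].astype(int)
for n,I in(('0',b),('now',im)):
    d=(I.max(2)<45)[255:300,165:210];q=np.argwhere(d);print(n,len(q),q.mean(0)+[255,165],q.min(0),q.max(0))
print(abs(im-b).mean(2)[262:296:3,172:204:3].astype(int))
E
```

```text
0 310 [275.72903226 185.62580645] [1 1] [32 33]
now 292 [275.94863014 185.85958904] [1 0] [32 33]
[[ 7  2  3  3  1  5  4  1  2  1  3]
 [ 7  1  1  8  1  7  1  4  5  1  1]
 [ 2  4  4  2  4  0  2  1  4  2  5]
 [ 3  3  2  9 10  3  1  4  1  1  4]
 [ 2  6  5  3  4  2  4  1  1  1  4]
 [ 2  1  3  4  1  6  1  3  4  2  2]
 [ 4 10  6  2  2  2  8  2  5  2  2]
 [ 0  2  4  3  4  2  2  2  2  7  0]
 [63  4  2  2  2  5  7  1  5  2  0]
 [72  4  4  4  0  5  4  1  1  1  0]
 [80 13  1  2  3  7  1  1  2  2  6]
 [81 19  1  2  2  1  2  1  3  2  1]]
```

The lens has not moved, so I hand the job in.

```bash
python3 -c "
from workcell import arm
print(arm.job_done())"
```

```text
the job is handed in; nothing more can be done
None
```

I handed the job in at about 38 s: the cap is in the tray, the red knob is home on the spindle and turned clockwise to its stop with the jaw shut on the board, and the jar, lens ring, tin and spool show no sign of having moved (no verdict came back).

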